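Draw the fridge stand's holes into line with a drift and bolt them

ROBOT

A 6-joint arm with a two-finger parallel gripper is mounted at the origin on the work surface. World frame = base frame: x ahead of the robot, y to its left, z up, the work surface at z = 0. Lengths are in mm, angles in rad, forces in N, time in s.
With the tool pointing down it reaches from about 350 to 975 mm from the base axis. Payload 7.1 kg.
Tool frame: the origin (TCP) lies on the mounting face of the last link; the fingertips stand 182 mm ahead of it and the grasp point (between the pads) lies 163 mm ahead of it (ctrl.tcp_to_tips is the distance from the TCP to the fingertips, in mm); z points along the fingers, y is the direction in which the jaws open and shut (so a half turn about z gives the same grasp; the last joint's range is limited). The gripper opens to 88 mm and grips with 3 to 60 N. Pads are 20 mm wide; open, the fingers measure 115 mm over their backs; the gripper's body (75 mm by 178 mm) begins 61 mm behind the grasp point.
Start: joints at [-1.24, 0.423, 1.63, -0, 1.089, -0.019], TCP at [214.211, -587.129, 404.675] pointing down, gripper open.
Joint ranges: [-3, 3], [-0.9, 2.11], [0.09, 2.58], [-1.31, 4.45], [0.11, 2.69], [-2.54, 2.54]. Speed limits (rad/s): [2.39, 2.39, 3.01, 3.14, 3.14, 3.14].

INTERFACE

Orientations are given as a rotation vector (axis times angle).
In Python, from workcell import ctrl gives the robot as it stands. The module is installed in compiled form; this text tells all that it offers.
- The arm moves only by the tool send_rows, never from a script. Its argument "commands" is a list of rows, each an object with "translation": the shift along the world's x, y, z normalised to -1 to 1, where 1 is 0.1 m, a list of three; "twist": the turn, a rotation vector about the world's x, y, z normalised to -1 to 1, where 1 is 0.5 rad, a list of three. A call has exactly 10 rows; each row is the pose to reach, as a shift and turn from the pose commanded when the call began; what a row does not reach only later rows make up. A row lasts 1/10 s, in which the tool goes at most 50 mm and 8.59 degrees, less where a joint would pass 70% of its speed; a pose out of reach is approached as far as the arm can. A call with a number of a shift or a turn outside -1 to 1 is refused whole. A call with a gripper value outside its range is refused whole. "grip" is the closure, from -1 (fully open) to 1 (shut), set as the call begins (left out, the last holds). The fingers move at their own pace and stop on an object; the grip force is fixed at half the most. Time passes only in rows, so rows that repeat a pose let the fingers close, or fill a call up. It gives the time, the measured TCP pose, the force and the opening at its end, in the units of the state.
- ctrl.get_obs(): the state, without advancing time (a new reading comes with each control period).
- ctrl.get_image(name): name is "scene" or "top" or "wrist"; returns a dict with "img" (384x512x3 uint8, red, green, blue), "intrinsics" (3x3 intrinsics, pixels), "cam_to_world" (4x4, takes a point from camera to world coordinates). Camera axes: x right, y down, z forward; pixel columns grow to the right and rows downward; lengths in mm; the calibration is good to about 2 mm. A picture is of the moment at which its call begins. There is no depth.
- ctrl.close_job(): hands the job in, once; it reports no verdict.
The state is a dict: "t": time; "qpos": joint angles; "qvel": joint speeds; "joint_torque": joint torques, N m; "ee_pos": TCP position; "orientation": TCP orientation; "ft_force": force on the tool from outside, world axes, zero at the start; "moment": the same for the moment, N m; "width": finger opening in mm.
Only numpy, scipy, OpenCV 4.12 (cv2) and the standard library are available. Lean on these libraries where they do the work, as an engineer would, in place of code of your own. Each camera call takes 0.05 s, during which the arm holds its last target. There are 200 camera calls.

TASK

The bolt hole in the fridge stand's sliding bar stands nearly a centimetre out of line with the hole in the outer rail above it. Without touching the stand with your hand, feel the tapered drift from the rack down into both holes and work it in, never forcing it, until its collar sits on the rail and the holes are drawn into line; then draw it out, stand it back in the rack, and put the brass flange bolt in its place, fully home. Leave everything else where it is.

Things in the scene. Friction and masses are not known exactly. Their poses are not given: they have to be found in the camera images.
- stand: Side rail of a telescopic fridge stand, 450 mm long. Origin: centre of the bolt hole in the white outer rail, on its flat top, 88 mm above the counter. x runs along the rail from the screw-foot end (-190 mm) to the sliding castor end (+190 mm); z up. Corner housings, 80 mm wide, begin 150 mm either side of the hole and rise 34 mm above the rail's top.
- fixed_hole (a point): Centre of the 14 mm through hole in the white outer rail, at its top face (= stand's origin). The rail is a channel 44 mm wide, open below, top plate 6 mm. Right under the plate lies the stiff grey sliding bar, 10 mm thick, with its own 14 mm hole, 8 to 9.5 mm out of line with it: which way is not measured. About 10 N moves the bar; it stays where left. Below it: air.
- drift: Tapered drift, 142 mm long, tip down in the rack, hanging by its collar. Origin: on the axis under the collar; z up. Above: collar 25 mm across, 6 mm thick; red octagonal grip 18 mm across flats from 6 to 72 mm (flats across x, y, diagonals); steel end to 78 mm. Below: 13 mm parallel part for 18 mm, then even taper to a flat tip 3 mm across at 64 mm. 0.22 kg. A push of 5 to 20 N works it in.
- drift_tip (a point): The drift's tip, 64 mm below its collar.
- bolt: Brass-coloured hexagon flange bolt, standing head up in the rack. Origin: on the axis, at the underside of the flange; z up. Flange 28 mm across and 3 mm thick, hexagon head 19 mm across flats from 3 to 17 mm above the origin (a pair of flats across x, and every 60 degrees). Shank 12 mm across, 32 mm long, its last 3 mm chamfered to 8 mm. 0.09 kg.
- rack: Plywood tool rack, 286 mm long (x) and 64 mm wide, standing firm. Origin: centre of its underside on the counter; its top is 84 mm above. Four 16 mm through holes along x at -108, -36, 36 and 108 mm; drift, bolt, screwdriver and cap screw hang in them by their collars or heads, in any order.
- screwdriver: Screwdriver with a yellow handle 29 mm thick rising 76 mm above the rack, to be left in the rack. Origin: underside of the handle.
- cap_screw: Dark socket cap screw, head 20 mm across and 8 mm tall, to be left in the rack. Origin: underside of the head.
- spanner: Steel spanner, 180 mm, lying on the counter, to be left alone.
- mug: White mug, 82 mm across, 95 mm tall, to be left alone.
- sugar_jar: Glass sugar jar, 76 mm across, 120 mm tall, to be left alone.
- water_bottle: Clear water bottle with a blue cap, 68 mm across, 190 mm tall, to be left alone.
Mind the look-alikes: they are no part of the job. There is more than one size of the drift; the one meant has the size given above.

How it is judged:
By the outcome, as a careful person would: the job done as asked, in the order asked, and still so for the second after the job is handed in, with the robot touching nothing.
It also fails if it takes over 72 s, if anything falls off the work surface, if the arm or the gripper's body presses on something with over 40 N, if the wrist force passes 120 N, or if a joint passes its speed limit or range.

## Working session

There is one attempt and no reset: what is moved stays moved. The work goes in short steps, Python scripts to look and compute and a tool call to move; the robot and the scene stay as the last step left them, time stands still between calls to the robot, and variables do not carry over. Pictures are saved under pics/ and viewed, about 8 in all and at most 12, crops included, and the job is handed in when it is done.

Besides the shell and the picture viewer there is one more tool, called after "Call:" as a command line: name --argument value ..., lists and objects as JSON in quotes. send_rows: Moves the arm, as the interface text tells. Its arguments: {"type":"object","properties":{"commands":{"type":"array","items":{"type":"object","properties":{"translation":{"type":"array","items":{"type":"number"}},"twist":{"type":"array","items":{"type":"number"}}}}},"grip":{"type":"number"}},"required":["commands"]}

```bash
mkdir -p pics; cat > h.py <<'E'
import numpy as np, cv2
from workcell import ctrl
def grab(n,f):
    d=ctrl.get_image(n); cv2.imwrite(f'pics/{f}.png',d['img'][:,:,::-1]); np.savez(f'pics/{f}.npz',K=d['intrinsics'],T=d['cam_to_world']); return d
def load(f):
    z=np.load(f'pics/{f}.npz'); return z['K'],z['T'],cv2.imread(f'pics/{f}.png')
def cast(f,u,v,z):
    K,T,_=load(f); r=T[:3,:3]@np.linalg.solve(K,[u,v,1.]); o=T[:3,3]; return o+r*(z-o[2])/r[2]
def proj(f,p):
    K,T,_=load(f); c=T[:3,:3].T@(np.array(p,float)-T[:3,3]); q=K@c; return q[:2]/q[2]
E
python3 - <<'E'
from h import *
for n in ('scene','top','wrist'): d=grab(n,n+'0'); print(n,d['cam_to_world'].round(2).tolist(),d['intrinsics'].round(0).tolist())
a=[cv2.imread(f'pics/{n}0.png') for n in('scene','top')]
cv2.imwrite('pics/both.png',cv2.resize(np.vstack(a),None,fx=.78,fy=.78))
o=ctrl.get_obs();print(o)
E
```

```text
scene [[-0.39, 0.61, -0.69, 1212.59], [0.92, 0.26, -0.29, 300.63], [-0.0, -0.75, -0.67, 742.24], [0.0, 0.0, 0.0, 1.0]] [[374.0, 0.0, 251.0], [0.0, 374.0, 197.0], [0.0, 0.0, 1.0]]
top [[-0.02, -0.98, 0.18, 357.18], [-1.0, 0.01, -0.02, 11.55], [0.01, -0.18, -0.98, 1100.36], [0.0, 0.0, 0.0, 1.0]] [[362.0, 0.0, 254.0], [0.0, 362.0, 190.0], [0.0, 0.0, 1.0]]
wrist [[0.34, -0.9, -0.25, 282.53], [-0.94, -0.33, -0.09, -561.54], [-0.0, 0.27, -0.96, 384.21], [0.0, 0.0, 0.0, 1.0]] [[279.0, 0.0, 254.0], [0.0, 279.0, 198.0], [0.0, 0.0, 1.0]]
{'t': 0.15, 'qpos': array([-1.24003428e+00,  4.23704135e-01,  1.63046349e+00,  1.01302228e-05,
        1.08861919e+00, -1.89900101e-02]), 'qvel': array([ 0.00038155, -0.00278079, -0.00159588, -0.00057676,  0.00091742,
        0.00049065]), 'joint_torque': array([ 3.21647512e-04, -5.44979596e+01, -2.73920614e+01,  6.44330936e-02,
        2.05246947e-02, -4.61197988e-05]), 'ee_pos': array([ 214.13197159, -586.96133038,  404.07592156]), 'orientation': array([-3.09251565e+00, -5.46380562e-01,  2.77199270e-04]), 'ft_force': array([ 0.45061657, -0.23430113, -0.53296541]), 'moment': array([-0.02176657,  0.02001951,  0.02392456]), 'width': 87.80495229331356}
```

View pics/top0.png

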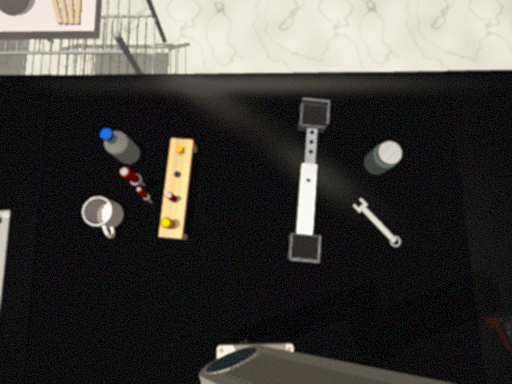

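View pics/scene0.png

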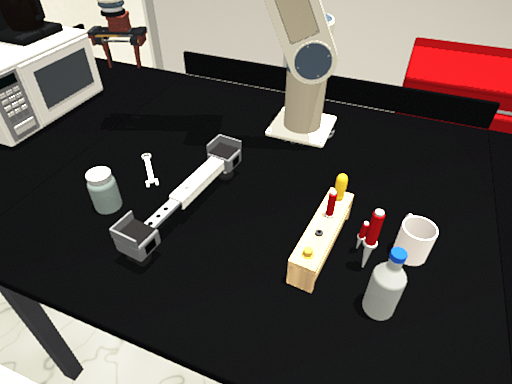

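The top view shows the rack at (177,188): bolt (180,150), cap screw (177,173), drift (171,197) and screwdriver (166,222). Candidates for the drift are the red one in the rack (171,197), a large red one outside it (130,178) and a small one outside it (143,193). I choose the one in the rack. The stand's white rail is at (307,200) with its hole near (308,181). Next I'll check sizes in a crop.

```bash
python3 - <<'E'
from h import *
im=cv2.imread('pics/scene0.png'); a=cv2.resize(im[165:300,280:440],(640,540),interpolation=2)
cv2.imwrite('pics/c1.png',a)
t=cv2.imread('pics/top0.png'); 
cv2.imwrite('pics/c2.png',np.hstack([cv2.resize(t[130:245,150:205],None,fx=5,fy=5,interpolation=2),cv2.resize(t[90:205+60,280:340],None,fx=5,fy=5,interpolation=2)[:575]]))
# rack
h=cv2.cvtColor(t,cv2.COLOR_BGR2HSV)
m=cv2.inRange(h,(8,40,120),(25,140,255)); m[:, :155]=0;m[:,200:]=0;m[:130]=0;m[245:]=0
c=max(cv2.findContours(cv2.morphologyEx(m,cv2.MORPH_CLOSE,np.ones((9,9))),0,1)[0],key=cv2.contourArea)
b=cv2.boxPoints(cv2.minAreaRect(c)); print('rack',[cast('top0',*p,84).round(0)[:2] for p in b])
m=cv2.inRange(t,(200,200,200),(255,255,255)); m[:,:290]=0;m[:,325:]=0;m[:150]=0;m[245:]=0
c=max(cv2.findContours(m,0,1)[0],key=cv2.contourArea)
b=cv2.boxPoints(cv2.minAreaRect(c)); print(b,'rail',[cast('top0',*p,88).round(0)[:2] for p in b])
for n,u,v,z in [('bolt',180,150,101),('cap',177,173,92),('hole',308,181,88),('drifttop',168,194,162)]: print(n,cast('top0',u,v,z).round(0))
E
```

```text
rack [array([414., 265.]), array([705., 240.]), array([695., 166.]), array([405., 195.])]
[[296.21042 233.23938]
 [300.78452 162.34094]
 [316.42905 163.35028]
 [311.85495 234.24872]] rail [array([ 417., -122.]), array([ 620., -143.]), array([ 616., -188.]), array([ 413., -165.])]
bolt [657. 203. 101.]
cap [592. 212.  92.]
hole [ 565. -161.   88.]
drifttop [520. 220. 162.]
```

View pics/c1.png

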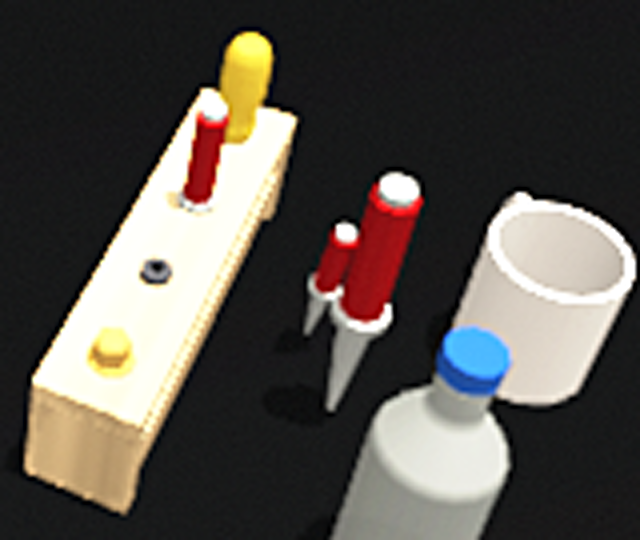

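View pics/c2.png

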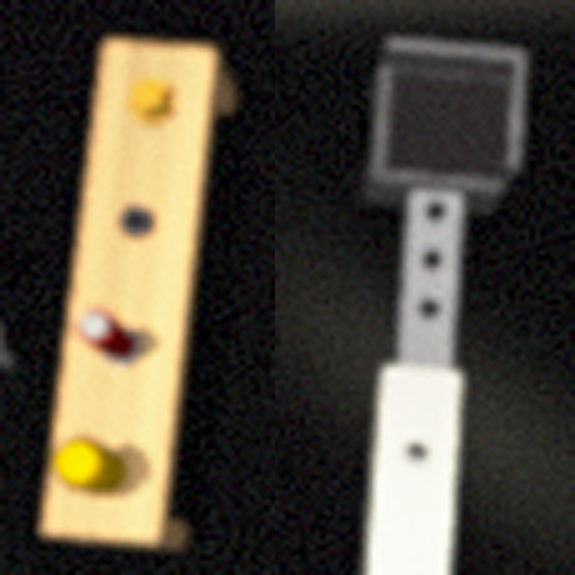

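The crops confirm the choice. The rack's slim red drift stands about as tall as the screwdriver, and the two loose ones are thicker and smaller. From far to near the rack holds bolt, cap screw, drift, screwdriver. Estimates are drift ≈ (515,216), bolt ≈ (657,203) and rail hole ≈ (565,-161), with rack and stand both at yaw ≈ -5.5°. On the way I'll pass over the hole and look in.

Call:
send_rows --commands '[{"translation": [0.28,0.44,-0.1],"twist": [0,0,-0.09]},{"translation": [0.56,0.88,-0.2],"twist": [0,0,-0.18]},{"translation": [0.56,0.88,-0.2],"twist": [0,0,-0.18]},{"translation": [0.56,0.88,-0.2],"twist": [0,0,-0.18]},{"translation": [0.56,0.88,-0.2],"twist": [0,0,-0.18]},{"translation": [0.56,0.88,-0.2],"twist": [0,0,-0.18]},{"translation": [0.56,0.88,-0.2],"twist": [0,0,-0.18]},{"translation": [0.56,0.88,-0.2],"twist": [0,0,-0.18]},{"translation": [0.56,0.88,-0.2],"twist": [0,0,-0.18]},{"translation": [0.56,0.88,-0.2],"twist": [0,0,-0.18]}]' --grip -1

```text
t: 1.15
ee_pos: [270.0, -499.3, 384.7]
orientation: [3.115, 0.406, -0.0]
ft_force: [0.1, -0.0, 0.4]
width: 88.0
```

Call:
send_rows --commands '[{"translation": [0.28,0.44,-0.1],"twist": [0,0,-0.09]},{"translation": [0.56,0.88,-0.2],"twist": [0,0,-0.18]},{"translation": [0.56,0.88,-0.2],"twist": [0,0,-0.18]},{"translation": [0.56,0.88,-0.2],"twist": [0,0,-0.18]},{"translation": [0.56,0.88,-0.2],"twist": [0,0,-0.18]},{"translation": [0.56,0.88,-0.2],"twist": [0,0,-0.18]},{"translation": [0.56,0.88,-0.2],"twist": [0,0,-0.18]},{"translation": [0.56,0.88,-0.2],"twist": [0,0,-0.18]},{"translation": [0.56,0.88,-0.2],"twist": [0,0,-0.18]},{"translation": [0.56,0.88,-0.2],"twist": [0,0,-0.18]}]'

```text
t: 2.15
ee_pos: [326.0, -411.3, 364.7]
orientation: [3.13, 0.266, 0.0]
ft_force: [-0.1, -0.4, -0.2]
width: 87.7
```

Call:
send_rows --commands '[{"translation": [0.28,0.44,-0.1],"twist": [0,0,-0.09]},{"translation": [0.56,0.88,-0.2],"twist": [0,0,-0.18]},{"translation": [0.56,0.88,-0.2],"twist": [0,0,-0.18]},{"translation": [0.56,0.88,-0.2],"twist": [0,0,-0.18]},{"translation": [0.56,0.88,-0.2],"twist": [0,0,-0.18]},{"translation": [0.56,0.88,-0.2],"twist": [0,0,-0.18]},{"translation": [0.56,0.88,-0.2],"twist": [0,0,-0.18]},{"translation": [0.56,0.88,-0.2],"twist": [0,0,-0.18]},{"translation": [0.56,0.88,-0.2],"twist": [0,0,-0.18]},{"translation": [0.56,0.88,-0.2],"twist": [0,0,-0.18]}]'

```text
t: 3.15
ee_pos: [382.1, -323.3, 344.7]
orientation: [-3.139, -0.125, -0.0]
ft_force: [0.1, 0.6, 0.3]
width: 87.8
```

Call:
send_rows --commands '[{"translation": [0.28,0.44,-0.1],"twist": [0,0,-0.09]},{"translation": [0.56,0.88,-0.25],"twist": [0,0,-0.18]},{"translation": [0.56,0.88,-0.25],"twist": [0,0,-0.18]},{"translation": [0.56,0.88,-0.25],"twist": [0,0,-0.18]},{"translation": [0.56,0.88,-0.25],"twist": [0,0,-0.18]},{"translation": [0.56,0.88,-0.25],"twist": [0,0,-0.18]},{"translation": [0.56,0.88,-0.25],"twist": [0,0,-0.18]},{"translation": [0.56,0.88,-0.25],"twist": [0,0,-0.18]},{"translation": [0.56,0.88,-0.25],"twist": [0,0,-0.18]},{"translation": [0.56,0.88,-0.25],"twist": [0,0,-0.18]}]'

```text
t: 4.15
ee_pos: [438.1, -235.4, 319.7]
orientation: [3.141, -0.017, 0.0]
ft_force: [0.1, 0.2, 0.1]
width: 87.8
```

Call:
send_rows --commands '[{"translation": [0.28,0.4,-0.1],"twist": [0,0,-0.09]},{"translation": [0.55,0.8,-0.3],"twist": [0,0,-0.17]},{"translation": [0.55,0.8,-0.3],"twist": [0,0,-0.17]},{"translation": [0.55,0.8,-0.3],"twist": [0,0,-0.17]},{"translation": [0.55,0.8,-0.3],"twist": [0,0,-0.17]},{"translation": [0.55,0.8,-0.3],"twist": [0,0,-0.17]},{"translation": [0.55,0.8,-0.3],"twist": [0,0,-0.17]},{"translation": [0.55,0.8,-0.3],"twist": [0,0,-0.17]},{"translation": [0.55,0.8,-0.3],"twist": [0,0,-0.17]},{"translation": [0.55,0.8,-0.3],"twist": [0,0,-0.17]}]'

```text
t: 5.15
ee_pos: [493.1, -155.4, 289.8]
orientation: [3.138, -0.15, 0.0]
ft_force: [-0.7, -0.2, -0.2]
width: 87.7
```

```bash
python3 - <<'E'
from h import *
d=grab('wrist','w1'); o=ctrl.get_obs(); print(o['t'],o['ee_pos'].round(1),o['orientation'].round(3),d['cam_to_world'][:3,3].round(1))
u,v=proj('w1',[565,-161,88]); print(u,v)
im=cv2.imread('pics/w1.png'); u=int(u);v=int(v)
x0=max(u-32,0);y0=max(v-30,0)
cv2.imwrite('pics/c3.png',cv2.resize(im[y0:y0+60,x0:x0+64],(640,600),interpolation=cv2.INTER_CUBIC)); print(x0,y0)
E
```

```text
5.2 [ 493.1 -155.3  289.8] [ 3.138 -0.15   0.   ] [ 565.6 -162.2  270. ]
252.5957643742402 121.37809752790622
220 91
```

View pics/c3.png

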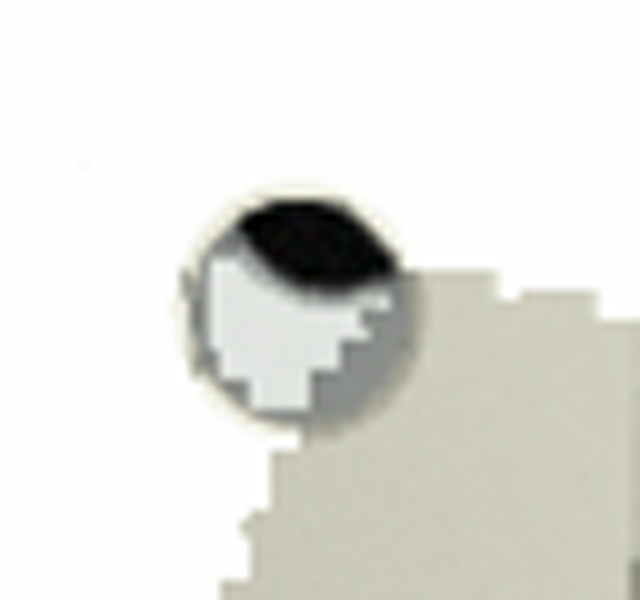

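The crop shows the rail hole centred near crop (300,310), which is image (250,122), about 24 px across. The black lens through both holes is centred near crop (318,243), so the bar's hole is displaced towards image up and slightly right. I'll fit both circles.

```bash
python3 - <<'E'
from h import *
from scipy.optimize import least_squares
g=lambda a:[(220+(u+.5)/10-.5,91+(v+.5)/10-.5) for u,v in a]
fit=lambda P:least_squares(lambda c:np.hypot(P[:,0]-c[0],P[:,1]-c[1])-7,P.mean(0)+[3,0]).x
rail=np.array([cast('w1',*p,88)[:2] for p in g([(185,310),(222,228),(300,188),(422,310),(385,400),(310,435),(395,255)])])
bar=np.array([cast('w1',*p,82)[:2] for p in g([(243,232),(262,262),(290,287),(320,297),(355,292),(385,275)])])
c=fit(rail)
rr=np.hypot(*(rail-c).T)
b=least_squares(lambda q:np.hypot(bar[:,0]-q[0],bar[:,1]-q[1])-7,bar.mean(0)+[5,0]).x
print('rail',c,rr.round(1),'bar',b,b-c,np.hypot(*(b-c)),np.degrees(np.arctan2(*(b-c)[::-1])))
# lens centroid
im=cv2.cvtColor(cv2.imread('pics/w1.png'),6)
m=(im[105:125,238:264]<70); v,u=np.nonzero(m); p=cast('w1',u.mean()+238,v.mean()+105,85);print('lens',p,m.sum())
E
```

```text
rail [ 564.79715741 -159.2431502 ] [7.4 7.2 7.6 7.5 7.4 7.4 6.8] bar [ 572.82673918 -162.02623701] [ 8.02958178 -2.78308681] 8.498220737194757 -19.11653142420727
lens [ 568.93017802 -160.38183117   85.        ] 95
```

Call:
send_rows --commands '[{"translation": [0.02,0.4,0.2],"twist": [0,0,0]},{"translation": [0.05,0.9,0.3],"twist": [0,0,0]},{"translation": [0.05,0.93,0.3],"twist": [0,0,0]},{"translation": [0.05,0.93,0.3],"twist": [0,0,0]},{"translation": [0.05,0.93,0.3],"twist": [0,0,0]},{"translation": [0.05,0.93,0.3],"twist": [0,0,0]},{"translation": [0.05,0.93,0.3],"twist": [0,0,0]},{"translation": [0.05,0.93,0.3],"twist": [0,0,0]},{"translation": [0.05,0.93,0.3],"twist": [0,0,0]},{"translation": [0.05,0.93,0.3],"twist": [0,0,0]}]'

```text
t: 6.2
ee_pos: [498.2, -62.4, 319.6]
orientation: [-3.138, 0.15, 0.0]
ft_force: [-0.7, 0.4, 0.1]
width: 87.8
```

Call:
send_rows --commands '[{"translation": [0.02,0.4,0.2],"twist": [0,0,0]},{"translation": [0.05,0.9,0.3],"twist": [0,0,0]},{"translation": [0.05,0.93,0.3],"twist": [0,0,0]},{"translation": [0.05,0.93,0.3],"twist": [0,0,0]},{"translation": [0.05,0.93,0.3],"twist": [0,0,0]},{"translation": [0.05,0.93,0.3],"twist": [0,0,0]},{"translation": [0.05,0.93,0.3],"twist": [0,0,0]},{"translation": [0.05,0.93,0.3],"twist": [0,0,0]},{"translation": [0.05,0.93,0.3],"twist": [0,0,0]},{"translation": [0.05,0.93,0.3],"twist": [0,0,0]}]'

```text
t: 7.2
ee_pos: [503.2, 30.6, 349.6]
orientation: [3.138, -0.15, -0.0]
ft_force: [0.0, 1.3, 0.8]
width: 87.5
```

Call:
send_rows --commands '[{"translation": [0.02,0.4,0.2],"twist": [0,0,0]},{"translation": [0.05,0.9,0.3],"twist": [0,0,0]},{"translation": [0.05,0.93,0.3],"twist": [0,0,0]},{"translation": [0.05,0.93,0.3],"twist": [0,0,0]},{"translation": [0.05,0.93,0.3],"twist": [0,0,0]},{"translation": [0.05,0.93,0.3],"twist": [0,0,0]},{"translation": [0.05,0.93,0.3],"twist": [0,0,0]},{"translation": [0.05,0.93,0.3],"twist": [0,0,0]},{"translation": [0.05,0.93,0.3],"twist": [0,0,0]},{"translation": [0.05,0.93,0.3],"twist": [0,0,0]}]'

```text
t: 8.2
ee_pos: [508.2, 123.6, 379.6]
orientation: [3.138, -0.15, -0.0]
ft_force: [0.4, 0.4, -0.4]
width: 87.7
```

Call:
send_rows --commands '[{"translation": [0.02,0.4,0.1],"twist": [0,0,0]},{"translation": [0.05,0.9,0.2],"twist": [0,0,0]},{"translation": [0.05,0.93,0.2],"twist": [0,0,0]},{"translation": [0.05,0.93,0.2],"twist": [0,0,0]},{"translation": [0.05,0.93,0.2],"twist": [0,0,0]},{"translation": [0.05,0.93,0.2],"twist": [0,0,0]},{"translation": [0.05,0.93,0.2],"twist": [0,0,0]},{"translation": [0.05,0.93,0.2],"twist": [0,0,0]},{"translation": [0.05,0.93,0.2],"twist": [0,0,0]},{"translation": [0.05,0.93,0.2],"twist": [0,0,0]}]'

```text
t: 9.2
ee_pos: [513.3, 216.6, 399.7]
orientation: [3.138, -0.15, -0.0]
ft_force: [-0.8, 0.3, -0.1]
width: 87.9
```

```bash
python3 - <<'E'
from h import *
d=grab('wrist','w2'); o=ctrl.get_obs(); print(o['t'],o['ee_pos'].round(1),o['orientation'].round(3),d['cam_to_world'][:3,3].round(1))
for p in ([515,216,162],[515,216,90],[657,203,101],[565-0,216,84]): print(p,proj('w2',p))
im=cv2.imread('pics/w2.png'); cv2.imwrite('pics/c4.png',cv2.resize(im[0:288,140:396],(711,800))[:600] if 0 else cv2.resize(im[0:300,120:400],(560,600),interpolation=2))
E
```

```text
9.25 [513.3 216.7 399.7] [ 3.138 -0.15   0.   ] [585.8 209.8 379.9]
[515, 216, 162] [255.03099718 209.89265569]
[515, 216, 90] [254.89485816 189.02074648]
[657, 203, 101] [254.43300277  36.96638697]
[565, 216, 84] [250.3709112  141.26696504]
```

View pics/c4.png

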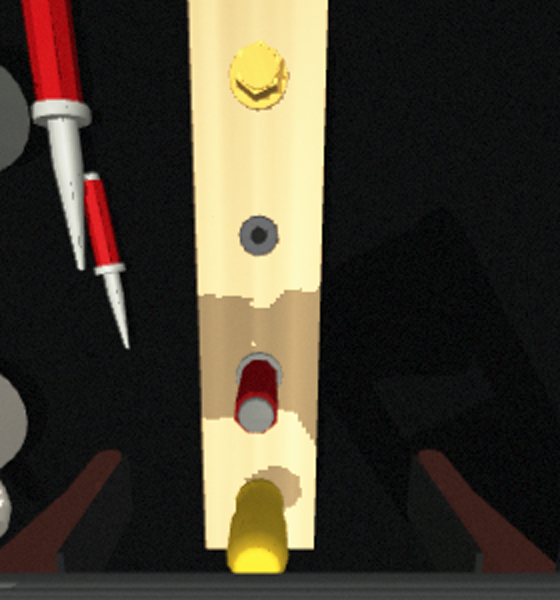

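The wrist view shows the drift with its end at crop (256,414) and collar at (259,372), the cap screw at (259,236) and the bolt at (259,75) with its head top near (258,65).

```bash
python3 - <<'E'
from h import *
g=lambda u,v:(120+(u+.5)/2-.5,(v+.5)/2-.5)
for n,u,v,z in [('end',256,414,162),('collar',259,372,89),('cap',259,236,92),('bolthead',258,64,101),('flange',259,77,87)]: print(n,cast('w2',*g(u,v),z).round(1))
im=cv2.imread('pics/w2.png')
h=cv2.cvtColor(im,cv2.COLOR_BGR2HSV); 
cv2.imwrite('pics/c5.png',cv2.resize(im[15:60,225:273],None,fx=12,fy=12,interpolation=cv2.INTER_CUBIC))
# rack edges at z=84 for yaw
for r in (20,60,100,140):
    row=im[r,:,:].astype(int); w=np.nonzero((row[:,2]>150)&(row[:,1]>130)&(np.arange(512)>200)&(np.arange(512)<300))[0]; a=cast('w2',w[0],r,84);b=cast('w2',w[-1],r,84); print(a[:2].round(1),b[:2].round(1))
E
```

```text
end [518.3 221.7 162. ]
collar [518.9 221.7  89. ]
cap [588.5 214.7  92. ]
bolthead [661.6 207.6 101. ]
flange [660.  207.6  87. ]
[678.9 237.9] [673.  175.6]
[645.  241.5] [639.1 178.9]
[608.6 245.3] [602.7 182.4]
[569.4 248.4] [563.5 186.2]
```

View pics/c5.png

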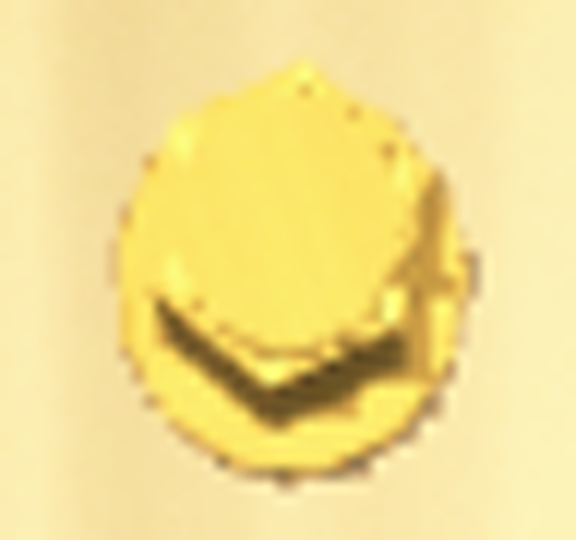

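The bolt's hexagon has corners roughly fore and aft, turned about 6° clockwise in the view, so I'll grip it at yaw ≈ -12°. Drift axis is (518.6,221.7). I'm descending and gripping.

Call:
send_rows --commands '[{"translation": [0.05,0.05,0],"twist": [0,0,0]},{"translation": [0.05,0.05,0],"twist": [0,0,0]},{"translation": [0.05,0.05,-0.2],"twist": [0,0,0]},{"translation": [0.05,0.05,-0.4],"twist": [0,0,0]},{"translation": [0.05,0.05,-0.6],"twist": [0,0,0]},{"translation": [0.05,0.05,-0.8],"twist": [0,0,0]},{"translation": [0.05,0.05,-1.0],"twist": [0,0,0]},{"translation": [0.05,0.05,-1.0],"twist": [0,0,0]},{"translation": [0.05,0.05,-1.0],"twist": [0,0,0]},{"translation": [0.05,0.05,-1.0],"twist": [0,0,0]}]'

```text
t: 10.25
ee_pos: [518.7, 222.1, 300.7]
orientation: [-3.137, 0.149, -0.002]
ft_force: [-0.1, -0.2, -0.1]
width: 87.8
```

Call:
send_rows --commands '[{"translation": [0,0,-0.08],"twist": [0,0,0]},{"translation": [0,0,-0.08],"twist": [0,0,0]},{"translation": [0,0,-0.08],"twist": [0,0,0]},{"translation": [0,0,-0.08],"twist": [0,0,0]},{"translation": [0,0,-0.08],"twist": [0,0,0]},{"translation": [0,0,-0.08],"twist": [0,0,0]},{"translation": [0,0,-0.08],"twist": [0,0,0]},{"translation": [0,0,-0.08],"twist": [0,0,0]},{"translation": [0,0,-0.08],"twist": [0,0,0]},{"translation": [0,0,-0.08],"twist": [0,0,0]}]' --grip 1

```text
t: 11.25
ee_pos: [518.2, 221.9, 291.7]
orientation: [3.138, -0.149, -0.0]
ft_force: [1.0, 0.1, 0.8]
width: 18.2
```

Call:
send_rows --commands '[{"translation": [0,0,0.2],"twist": [0,0,0]},{"translation": [0,0,0.4],"twist": [0,0,0]},{"translation": [0,0,0.6],"twist": [0,0,0]},{"translation": [0,0,0.8],"twist": [0,0,0]},{"translation": [0,0,1.0],"twist": [0,0,0]},{"translation": [0,-0.1,1.0],"twist": [0,0,0]},{"translation": [0,-0.25,1.0],"twist": [0,0,0]},{"translation": [0,-0.4,1.0],"twist": [0,0,0]},{"translation": [0,-0.5,1.0],"twist": [0,0,0]},{"translation": [0,-0.6,1.0],"twist": [0,0,0]}]'

```text
t: 12.25
ee_pos: [518.0, 160.4, 390.8]
orientation: [3.137, -0.151, -0.002]
ft_force: [0.0, -0.1, -1.3]
width: 17.7
```

Call:
send_rows --commands '[{"translation": [0.02,-0.1,0],"twist": [0,0,0]},{"translation": [0.03,-0.2,0],"twist": [0,0,0]},{"translation": [0.05,-0.3,0],"twist": [0,0,0]},{"translation": [0.06,-0.4,0],"twist": [0,0,0]},{"translation": [0.08,-0.5,0],"twist": [0,0,0]},{"translation": [0.09,-0.6,0],"twist": [0,0,0]},{"translation": [0.11,-0.7,0],"twist": [0,0,0]},{"translation": [0.12,-0.8,0],"twist": [0,0,0]},{"translation": [0.14,-0.9,0],"twist": [0,0,0]},{"translation": [0.15,-1.0,0],"twist": [0,0,0]}]'

```text
t: 13.25
ee_pos: [533.4, 61.0, 391.7]
orientation: [-3.138, 0.15, -0.0]
ft_force: [-0.4, -0.2, -2.6]
width: 17.7
```

Call:
send_rows --commands '[{"translation": [0.02,-0.1,0],"twist": [0,0,0]},{"translation": [0.03,-0.2,0],"twist": [0,0,0]},{"translation": [0.05,-0.3,0],"twist": [0,0,0]},{"translation": [0.06,-0.4,0],"twist": [0,0,0]},{"translation": [0.08,-0.5,0],"twist": [0,0,0]},{"translation": [0.09,-0.6,0],"twist": [0,0,0]},{"translation": [0.11,-0.7,0],"twist": [0,0,0]},{"translation": [0.12,-0.8,0],"twist": [0,0,0]},{"translation": [0.14,-0.9,0],"twist": [0,0,0]},{"translation": [0.15,-1.0,0],"twist": [0,0,0]}]'

```text
t: 14.25
ee_pos: [548.4, -39.0, 391.7]
orientation: [-3.138, 0.149, -0.0]
ft_force: [0.3, 0.8, -1.9]
width: 18.1
```

Call:
send_rows --commands '[{"translation": [0.02,-0.1,0],"twist": [0,0,0]},{"translation": [0.03,-0.2,0],"twist": [0,0,0]},{"translation": [0.05,-0.3,0],"twist": [0,0,0]},{"translation": [0.06,-0.4,0],"twist": [0,0,0]},{"translation": [0.08,-0.5,0],"twist": [0,0,0]},{"translation": [0.09,-0.6,0],"twist": [0,0,0]},{"translation": [0.11,-0.7,0],"twist": [0,0,0]},{"translation": [0.12,-0.8,0],"twist": [0,0,0]},{"translation": [0.14,-0.9,0],"twist": [0,0,0]},{"translation": [0.15,-1.0,0],"twist": [0,0,0]}]'

```text
t: 15.25
ee_pos: [563.4, -139.0, 391.7]
orientation: [3.138, -0.15, 0.0]
ft_force: [0.1, -0.1, -1.9]
width: 18.1
```

Call:
send_rows --commands '[{"translation": [0.02,-0.08,0],"twist": [0,0,0]},{"translation": [0.04,-0.15,0],"twist": [0,0,0]},{"translation": [0.05,-0.22,0],"twist": [0,0,0]},{"translation": [0.05,-0.22,-0.05],"twist": [0,0,0]},{"translation": [0.05,-0.22,-0.1],"twist": [0,0,0]},{"translation": [0.05,-0.22,-0.15],"twist": [0,0,0]},{"translation": [0.05,-0.22,-0.2],"twist": [0,0,0]},{"translation": [0.05,-0.22,-0.24],"twist": [0,0,0]},{"translation": [0.05,-0.22,-0.24],"twist": [0,0,0]},{"translation": [0.05,-0.22,-0.24],"twist": [0,0,0]}]'

```text
t: 16.25
ee_pos: [568.3, -160.0, 367.6]
orientation: [-3.138, 0.149, 0.0]
ft_force: [0.4, -0.1, -2.3]
width: 18.1
```

```bash
python3 - <<'E'
from h import *
d=grab('wrist','w3'); o=ctrl.get_obs(); print(o['t'],o['ee_pos'].round(1),o['orientation'].round(3),o['ft_force'].round(1))
print(proj('w3',[568.6,-160.8,96]),proj('w3',[564.8,-159.3,88]))
im=cv2.imread('pics/w3.png'); cv2.imwrite('pics/c6.png',cv2.resize(im[150:230,210:300],(675,600),interpolation=cv2.INTER_CUBIC))
E
```

```text
16.3 [ 568.3 -160.1  367.8] [ 3.138 -0.149  0.   ] [-0.  -0.1 -1.9]
[255.27871974 200.04683847] [254.08298757 201.65239635]
```

View pics/c6.png

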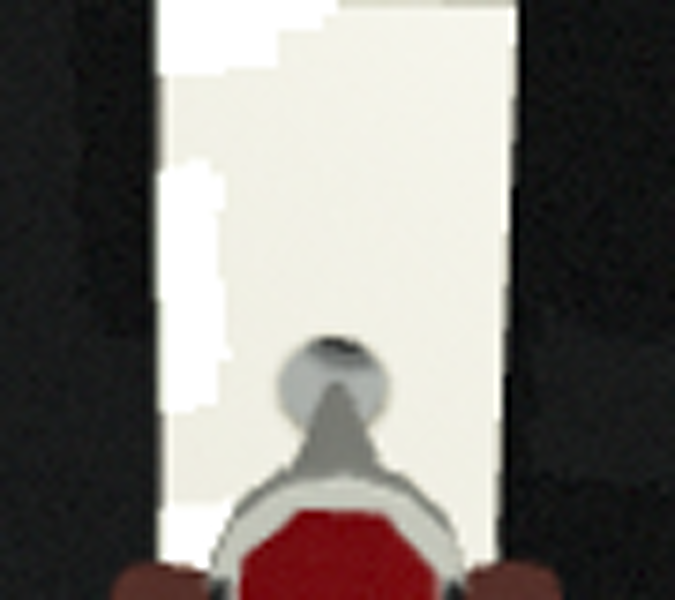

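The tip's forward edge is at crop (337,381) and the hole centre is at (333,389). The tip is about 1.5 mm short in x and 0.8 mm too far +y compared with the lens centre. I'll correct that and feel downwards.

Call:
send_rows --commands '[{"translation": [0.015,-0.008,0],"twist": [0,0,0]},{"translation": [0.015,-0.008,-0.02],"twist": [0,0,0]},{"translation": [0.015,-0.008,-0.05],"twist": [0,0,0]},{"translation": [0.015,-0.008,-0.08],"twist": [0,0,0]},{"translation": [0.015,-0.008,-0.1],"twist": [0,0,0]},{"translation": [0.015,-0.008,-0.12],"twist": [0,0,0]},{"translation": [0.015,-0.008,-0.13],"twist": [0,0,0]},{"translation": [0.015,-0.008,-0.14],"twist": [0,0,0]},{"translation": [0.015,-0.008,-0.15],"twist": [0,0,0]},{"translation": [0.015,-0.008,-0.155],"twist": [0,0,0]}]'

```text
t: 17.3
ee_pos: [569.7, -160.9, 352.1]
orientation: [3.138, -0.149, 0.0]
ft_force: [0.2, -0.9, -1.4]
width: 18.2
```

Call:
send_rows --commands '[{"translation": [0,0,-0.005],"twist": [0,0,0]},{"translation": [0,0,-0.01],"twist": [0,0,0]},{"translation": [0,0,-0.015],"twist": [0,0,0]},{"translation": [0,0,-0.02],"twist": [0,0,0]},{"translation": [0,0,-0.025],"twist": [0,0,0]},{"translation": [0,0,-0.03],"twist": [0,0,0]},{"translation": [0,0,-0.035],"twist": [0,0,0]},{"translation": [0,0,-0.04],"twist": [0,0,0]},{"translation": [0,0,-0.04],"twist": [0,0,0]},{"translation": [0,0,-0.04],"twist": [0,0,0]}]'

```text
t: 18.3
ee_pos: [569.7, -160.9, 348.1]
orientation: [3.138, -0.149, -0.0]
ft_force: [0.6, -0.1, -1.9]
width: 18.1
```

Tip is past the bar's top with no force, so it is in both holes. I'll go on, drawing the axis towards the fixed hole's centre as the taper thickens.

Call:
send_rows --commands '[{"translation": [-0.001,0,-0.01],"twist": [0,0,0]},{"translation": [-0.002,0.001,-0.02],"twist": [0,0,0]},{"translation": [-0.003,0.001,-0.03],"twist": [0,0,0]},{"translation": [-0.005,0.002,-0.04],"twist": [0,0,0]},{"translation": [-0.006,0.002,-0.05],"twist": [0,0,0]},{"translation": [-0.007,0.002,-0.06],"twist": [0,0,0]},{"translation": [-0.008,0.003,-0.07],"twist": [0,0,0]},{"translation": [-0.009,0.003,-0.08],"twist": [0,0,0]},{"translation": [-0.009,0.003,-0.084],"twist": [0,0,0]},{"translation": [-0.009,0.003,-0.084],"twist": [0,0,0]}]'

```text
t: 19.3
ee_pos: [569.0, -160.7, 339.9]
orientation: [3.138, -0.149, 0.001]
ft_force: [0.7, -0.4, -2.0]
width: 17.7
```

Call:
send_rows --commands '[{"translation": [-0.001,0,-0.01],"twist": [0,0,0]},{"translation": [-0.002,0.001,-0.02],"twist": [0,0,0]},{"translation": [-0.003,0.001,-0.03],"twist": [0,0,0]},{"translation": [-0.005,0.002,-0.04],"twist": [0,0,0]},{"translation": [-0.006,0.002,-0.05],"twist": [0,0,0]},{"translation": [-0.006,0.002,-0.06],"twist": [0,0,0]},{"translation": [-0.007,0.002,-0.065],"twist": [0,0,0]},{"translation": [-0.007,0.002,-0.07],"twist": [0,0,0]},{"translation": [-0.007,0.002,-0.07],"twist": [0,0,0]},{"translation": [-0.007,0.002,-0.07],"twist": [0,0,0]}]'

```text
t: 20.3
ee_pos: [568.7, -160.5, 334.9]
orientation: [3.137, -0.149, 0.004]
ft_force: [-0.7, 0.7, 15.7]
width: 17.6
```

```bash
python3 - <<'E'
from h import *
d=grab('wrist','w4'); o=ctrl.get_obs(); print(o['t'],o['ee_pos'].round(1),o['ft_force'].round(1),o['moment'].round(2))
im=cv2.imread('pics/w4.png'); cv2.imwrite('pics/c7.png',cv2.resize(im[150:230,210:300],(675,600),interpolation=cv2.INTER_CUBIC))
E
```

```text
20.35 [ 568.7 -160.5  334.9] [-1.8  2.  14.9] [ 0.29  0.33 -0.02]
```

View pics/c7.png

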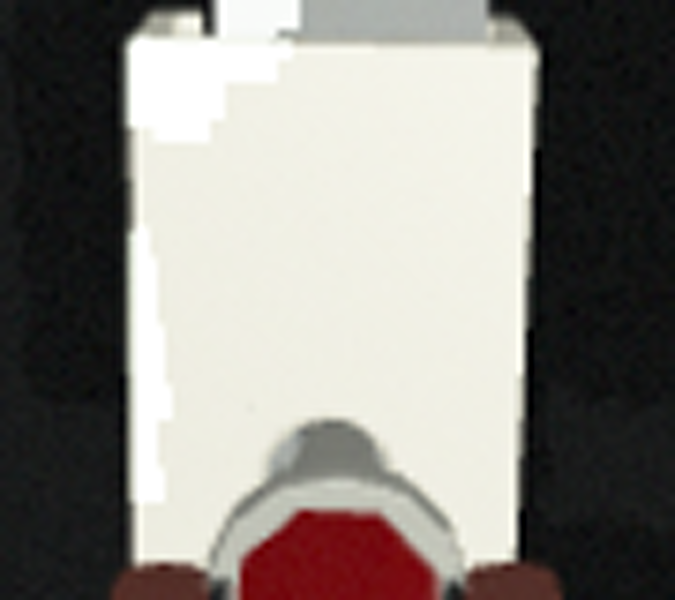

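Contact, as hoped: about 17 N up, with the drift touching the rail's forward edge as the taper wedges. I'll ease it sideways towards the fixed hole's centre instead of pushing down.

Call:
send_rows --commands '[{"translation": [-0.003,0.001,0],"twist": [0,0,0]},{"translation": [-0.006,0.002,0],"twist": [0,0,0]},{"translation": [-0.009,0.003,0],"twist": [0,0,0]},{"translation": [-0.012,0.004,0],"twist": [0,0,0]},{"translation": [-0.015,0.005,0],"twist": [0,0,0]},{"translation": [-0.015,0.005,0],"twist": [0,0,0]},{"translation": [-0.015,0.005,0],"twist": [0,0,0]},{"translation": [-0.015,0.005,0],"twist": [0,0,0]},{"translation": [-0.015,0.005,0],"twist": [0,0,0]},{"translation": [-0.015,0.005,0],"twist": [0,0,0]}]'

```text
t: 21.35
ee_pos: [567.8, -160.3, 335.0]
orientation: [3.137, -0.149, 0.008]
ft_force: [0.8, 1.3, 12.4]
width: 18.0
```

Call:
send_rows --commands '[{"translation": [-0.001,0,-0.005],"twist": [0,0,0]},{"translation": [-0.002,0.001,-0.01],"twist": [0,0,0]},{"translation": [-0.003,0.001,-0.015],"twist": [0,0,0]},{"translation": [-0.005,0.002,-0.02],"twist": [0,0,0]},{"translation": [-0.006,0.002,-0.02],"twist": [0,0,0]},{"translation": [-0.008,0.003,-0.02],"twist": [0,0,0]},{"translation": [-0.01,0.003,-0.02],"twist": [0,0,0]},{"translation": [-0.01,0.003,-0.02],"twist": [0,0,0]},{"translation": [-0.01,0.003,-0.02],"twist": [0,0,0]},{"translation": [-0.01,0.003,-0.02],"twist": [0,0,0]}]'

```text
t: 22.35
ee_pos: [567.3, -160.1, 333.7]
orientation: [3.136, -0.15, 0.011]
ft_force: [1.0, -0.4, 15.2]
width: 17.5
```

```bash
python3 - <<'E'
from h import *
o=ctrl.get_obs(); print(o['t'],o['ee_pos'].round(1),o['ft_force'].round(1),o['moment'].round(2),o['orientation'].round(4))
E
```

```text
22.35 [ 567.3 -160.1  333.7] [ 1.  -0.4 15.2] [ 0.05 -0.43  0.  ] [ 3.1364 -0.1496  0.0106]
```

Force is steady near 15 N while it slides in. I'll carry on at that level.

Call:
send_rows --commands '[{"translation": [-0.001,0,-0.007],"twist": [0,0,0]},{"translation": [-0.002,0,-0.014],"twist": [0,0,0]},{"translation": [-0.002,0.001,-0.021],"twist": [0,0,0]},{"translation": [-0.003,0.001,-0.028],"twist": [0,0,0]},{"translation": [-0.004,0.001,-0.035],"twist": [0,0,0]},{"translation": [-0.005,0.002,-0.04],"twist": [0,0,0]},{"translation": [-0.005,0.002,-0.045],"twist": [0,0,0]},{"translation": [-0.006,0.002,-0.05],"twist": [0,0,0]},{"translation": [-0.006,0.002,-0.05],"twist": [0,0,0]},{"translation": [-0.006,0.002,-0.05],"twist": [0,0,0]}]'

```text
t: 23.35
ee_pos: [566.7, -160.0, 328.7]
orientation: [3.136, -0.149, 0.011]
ft_force: [1.5, 0.7, 16.2]
width: 17.8
```

Call:
send_rows --commands '[{"translation": [-0.001,0,-0.009],"twist": [0,0,0]},{"translation": [-0.002,0,-0.018],"twist": [0,0,0]},{"translation": [-0.003,0.001,-0.027],"twist": [0,0,0]},{"translation": [-0.004,0.001,-0.036],"twist": [0,0,0]},{"translation": [-0.005,0.001,-0.045],"twist": [0,0,0]},{"translation": [-0.005,0.002,-0.054],"twist": [0,0,0]},{"translation": [-0.006,0.002,-0.063],"twist": [0,0,0]},{"translation": [-0.007,0.002,-0.072],"twist": [0,0,0]},{"translation": [-0.008,0.003,-0.08],"twist": [0,0,0]},{"translation": [-0.008,0.003,-0.08],"twist": [0,0,0]}]'

```text
t: 24.35
ee_pos: [565.9, -159.7, 320.7]
orientation: [3.136, -0.149, 0.01]
ft_force: [1.4, -0.9, 16.3]
width: 17.7
```

```bash
python3 - <<'E'
from h import *
o=ctrl.get_obs(); print(o['t'],o['ee_pos'].round(1),o['ft_force'].round(1),o['moment'].round(2),o['orientation'].round(4))
E
```

```text
24.35 [ 565.9 -159.7  320.7] [ 1.4 -0.9 16.3] [-0.14 -0.37  0.01] [ 3.1362 -0.1493  0.0105]
```

Call:
send_rows --commands '[{"translation": [-0.001,0,-0.009],"twist": [0,0,0]},{"translation": [-0.002,0,-0.018],"twist": [0,0,0]},{"translation": [-0.003,0.001,-0.027],"twist": [0,0,0]},{"translation": [-0.004,0.001,-0.036],"twist": [0,0,0]},{"translation": [-0.005,0.001,-0.045],"twist": [0,0,0]},{"translation": [-0.005,0.002,-0.054],"twist": [0,0,0]},{"translation": [-0.006,0.002,-0.063],"twist": [0,0,0]},{"translation": [-0.007,0.002,-0.072],"twist": [0,0,0]},{"translation": [-0.007,0.002,-0.08],"twist": [0,0,0]},{"translation": [-0.007,0.002,-0.08],"twist": [0,0,0]}]'

```text
t: 25.35
ee_pos: [565.2, -159.5, 313.4]
orientation: [3.136, -0.149, 0.011]
ft_force: [-1.2, 0.1, 23.0]
width: 17.9
```

Call:
send_rows --commands '[{"translation": [0,0,-0.005],"twist": [0,0,0]},{"translation": [0,0,-0.01],"twist": [0,0,0]},{"translation": [0,0,-0.015],"twist": [0,0,0]},{"translation": [0,0,-0.02],"twist": [0,0,0]},{"translation": [0,0,-0.025],"twist": [0,0,0]},{"translation": [0,0,-0.03],"twist": [0,0,0]},{"translation": [0,0,-0.035],"twist": [0,0,0]},{"translation": [0,0,-0.04],"twist": [0,0,0]},{"translation": [0,0,-0.04],"twist": [0,0,0]},{"translation": [0,0,-0.04],"twist": [0,0,0]}]'

```text
t: 26.35
ee_pos: [565.1, -159.4, 309.4]
orientation: [3.136, -0.149, 0.01]
ft_force: [-1.6, 0.8, 23.4]
width: 18.0
```

```bash
python3 - <<'E'
from h import *
o=ctrl.get_obs(); print(o['t'],o['ee_pos'].round(1),o['ft_force'].round(1),o['moment'].round(2),o['orientation'].round(4))
E
```

```text
26.35 [ 565.1 -159.4  309.4] [-1.6  0.8 23.4] [0.12 0.21 0.05] [ 3.1364 -0.1493  0.0099]
```

Call:
send_rows --commands '[{"translation": [-0.003,0.001,0],"twist": [0,0,0]},{"translation": [-0.004,0.002,-0.008],"twist": [0,0,0]},{"translation": [-0.004,0.002,-0.016],"twist": [0,0,0]},{"translation": [-0.004,0.002,-0.024],"twist": [0,0,0]},{"translation": [-0.004,0.002,-0.032],"twist": [0,0,0]},{"translation": [-0.004,0.002,-0.04],"twist": [0,0,0]},{"translation": [-0.004,0.002,-0.048],"twist": [0,0,0]},{"translation": [-0.004,0.002,-0.056],"twist": [0,0,0]},{"translation": [-0.004,0.002,-0.06],"twist": [0,0,0]},{"translation": [-0.004,0.002,-0.06],"twist": [0,0,0]}]'

```text
t: 27.35
ee_pos: [564.9, -159.3, 303.0]
orientation: [3.136, -0.149, 0.011]
ft_force: [-0.6, -0.4, 19.6]
width: 17.9
```

Call:
send_rows --commands '[{"translation": [0,0,-0.008],"twist": [0,0,0]},{"translation": [0,0,-0.016],"twist": [0,0,0]},{"translation": [0,0,-0.024],"twist": [0,0,0]},{"translation": [0,0,-0.032],"twist": [0,0,0]},{"translation": [0,0,-0.04],"twist": [0,0,0]},{"translation": [0,0,-0.048],"twist": [0,0,0]},{"translation": [0,0,-0.056],"twist": [0,0,0]},{"translation": [0,0,-0.062],"twist": [0,0,0]},{"translation": [0,0,-0.066],"twist": [0,0,0]},{"translation": [0,0,-0.07],"twist": [0,0,0]}]'

```text
t: 28.35
ee_pos: [564.9, -159.3, 296.0]
orientation: [3.136, -0.149, 0.011]
ft_force: [0.7, -0.2, 20.1]
width: 17.8
```

```bash
python3 - <<'E'
from h import *
o=ctrl.get_obs(); print(o['t'],o['ee_pos'].round(1),o['ft_force'].round(1),o['moment'].round(2),o['orientation'].round(4))
E
```

```text
28.35 [ 564.9 -159.3  296. ] [ 0.7 -0.2 20.1] [-0.07 -0.12  0.03] [ 3.1361 -0.1493  0.0107]
```

Call:
send_rows --commands '[{"translation": [0,0,-0.005],"twist": [0,0,0]},{"translation": [0,0,-0.01],"twist": [0,0,0]},{"translation": [0,0,-0.015],"twist": [0,0,0]},{"translation": [0,0,-0.015],"twist": [0,0,0]},{"translation": [0,0,-0.015],"twist": [0,0,0]},{"translation": [0,0,-0.015],"twist": [0,0,0]},{"translation": [0,0,-0.015],"twist": [0,0,0]},{"translation": [0,0,-0.015],"twist": [0,0,0]},{"translation": [0,0,-0.015],"twist": [0,0,0]},{"translation": [0,0,-0.015],"twist": [0,0,0]}]'

```text
t: 29.35
ee_pos: [565.0, -159.3, 295.6]
orientation: [3.136, -0.149, 0.011]
ft_force: [-2.7, 0.2, 29.5]
width: 18.2
```

```bash
python3 - <<'E'
from h import *
d=grab('scene','s2'); o=ctrl.get_obs(); print(o['t'],o['ee_pos'].round(1),o['ft_force'].round(1))
u,v=proj('s2',[565,-160,92]).astype(int); print(u,v)
im=cv2.imread('pics/s2.png'); cv2.imwrite('pics/c8.png',cv2.resize(im[v-40:v+25,u-35:u+35],None,fx=9,fy=9,interpolation=cv2.INTER_CUBIC))
E
```

```text
29.4 [ 565.  -159.3  295.6] [-2.9  0.3 30.2]
186 185
```

View pics/c8.png

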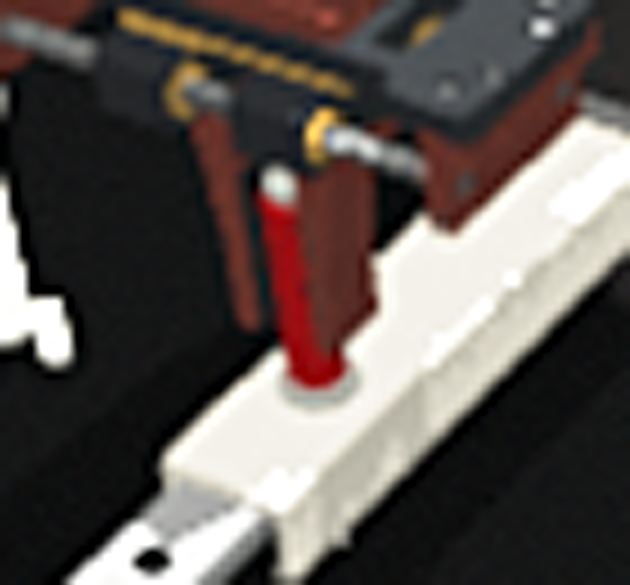

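The picture shows the collar flat on the rail at crop (320,385), and the force rose to 30 N with no more travel, so it is seated. Now I'll draw it out.

Call:
send_rows --commands '[{"translation": [0.01,0,0.06],"twist": [0,0,0]},{"translation": [0.017,0,0.18],"twist": [0,0,0]},{"translation": [0.017,0,0.3],"twist": [0,0,0]},{"translation": [0.017,0,0.42],"twist": [0,0,0]},{"translation": [0.017,0,0.54],"twist": [0,0,0]},{"translation": [0.017,0,0.66],"twist": [0,0,0]},{"translation": [0.017,0,0.78],"twist": [0,0,0]},{"translation": [0.017,0,0.9],"twist": [0,0,0]},{"translation": [0.017,0,1.0],"twist": [0,0,0]},{"translation": [0.017,0,1.0],"twist": [0,0,0]}]'

```text
t: 30.4
ee_pos: [565.2, -158.8, 393.1]
orientation: [3.137, -0.149, 0.004]
ft_force: [-0.2, 0.3, -2.9]
width: 17.8
```

```bash
python3 - <<'E'
from h import *
d=grab('wrist','w5'); o=ctrl.get_obs(); print(o['t'],o['ee_pos'].round(1),o['ft_force'].round(1),o['orientation'].round(4))
E
```

```text
30.45 [ 564.9 -158.8  392.1] [-0.   0.1 -3. ] [ 3.1377e+00 -1.4940e-01  2.3000e-03]
```

Call:
send_rows --commands '[{"translation": [-0.02,0.1,0],"twist": [0,0,0]},{"translation": [-0.03,0.2,0],"twist": [0,0,0]},{"translation": [-0.05,0.3,0],"twist": [0,0,0]},{"translation": [-0.06,0.4,0],"twist": [0,0,0]},{"translation": [-0.08,0.5,0],"twist": [0,0,0]},{"translation": [-0.09,0.6,0],"twist": [0,0,0]},{"translation": [-0.1,0.7,0],"twist": [0,0,0]},{"translation": [-0.11,0.8,0],"twist": [0,0,0]},{"translation": [-0.12,0.9,0],"twist": [0,0,0]},{"translation": [-0.12,1.0,0],"twist": [0,0,0]}]'

```text
t: 31.45
ee_pos: [552.7, -57.9, 391.3]
orientation: [-3.138, 0.149, 0.0]
ft_force: [0.3, 0.6, -2.6]
width: 18.1
```

Call:
send_rows --commands '[{"translation": [-0.02,0.1,0],"twist": [0,0,0]},{"translation": [-0.03,0.2,0],"twist": [0,0,0]},{"translation": [-0.05,0.3,0],"twist": [0,0,0]},{"translation": [-0.06,0.4,0],"twist": [0,0,0]},{"translation": [-0.08,0.5,0],"twist": [0,0,0]},{"translation": [-0.09,0.6,0],"twist": [0,0,0]},{"translation": [-0.1,0.7,0],"twist": [0,0,0]},{"translation": [-0.11,0.8,0],"twist": [0,0,0]},{"translation": [-0.12,0.9,0],"twist": [0,0,0]},{"translation": [-0.12,1.0,0],"twist": [0,0,0]}]'

```text
t: 32.45
ee_pos: [540.7, 42.1, 391.3]
orientation: [3.138, -0.149, -0.0]
ft_force: [-0.8, 0.2, -2.0]
width: 18.0
```

Call:
send_rows --commands '[{"translation": [-0.02,0.1,0],"twist": [0,0,0]},{"translation": [-0.03,0.2,0],"twist": [0,0,0]},{"translation": [-0.05,0.3,0],"twist": [0,0,0]},{"translation": [-0.06,0.4,0],"twist": [0,0,0]},{"translation": [-0.08,0.5,0],"twist": [0,0,0]},{"translation": [-0.09,0.6,0],"twist": [0,0,0]},{"translation": [-0.1,0.7,0],"twist": [0,0,0]},{"translation": [-0.11,0.8,0],"twist": [0,0,0]},{"translation": [-0.12,0.9,0],"twist": [0,0,0]},{"translation": [-0.12,1.0,0],"twist": [0,0,0]}]'

```text
t: 33.45
ee_pos: [528.7, 142.1, 391.3]
orientation: [3.138, -0.149, -0.0]
ft_force: [0.3, -0.4, -1.4]
width: 18.3
```

Call:
send_rows --commands '[{"translation": [-0.02,0.1,0],"twist": [0,0,0]},{"translation": [-0.03,0.2,0],"twist": [0,0,0]},{"translation": [-0.05,0.3,0],"twist": [0,0,0]},{"translation": [-0.06,0.4,0],"twist": [0,0,0]},{"translation": [-0.08,0.5,0],"twist": [0,0,0]},{"translation": [-0.1,0.6,0],"twist": [0,0,0]},{"translation": [-0.1,0.7,0],"twist": [0,0,0]},{"translation": [-0.106,0.808,0],"twist": [0,0,0]},{"translation": [-0.106,0.808,-0.1],"twist": [0,0,0]},{"translation": [-0.106,0.808,-0.2],"twist": [0,0,0]}]'

```text
t: 34.45
ee_pos: [518.1, 222.3, 370.5]
orientation: [3.138, -0.148, 0.0]
ft_force: [-0.7, -0.1, -2.2]
width: 17.8
```

```bash
python3 - <<'E'
from h import *
d=grab('wrist','w6'); o=ctrl.get_obs(); print(o['t'],o['ee_pos'].round(1),o['orientation'].round(4),o['width'])
im=cv2.imread('pics/w6.png'); cv2.imwrite('pics/c9.png',cv2.resize(im[150:230,210:300],(675,600),interpolation=cv2.INTER_CUBIC))
for p in ([518.6,221.7,84],[518.6,221.7,100]):
  q=proj('w6',p); print((q-[210,150]+.5)*7.5)
E
```

```text
34.5 [517.5 221.7 368.6] [ 3.1366 -0.1491 -0.0045] 17.976540937414192
[341.50378438 347.91113675]
[341.76834297 381.43520053]
```

View pics/c9.png

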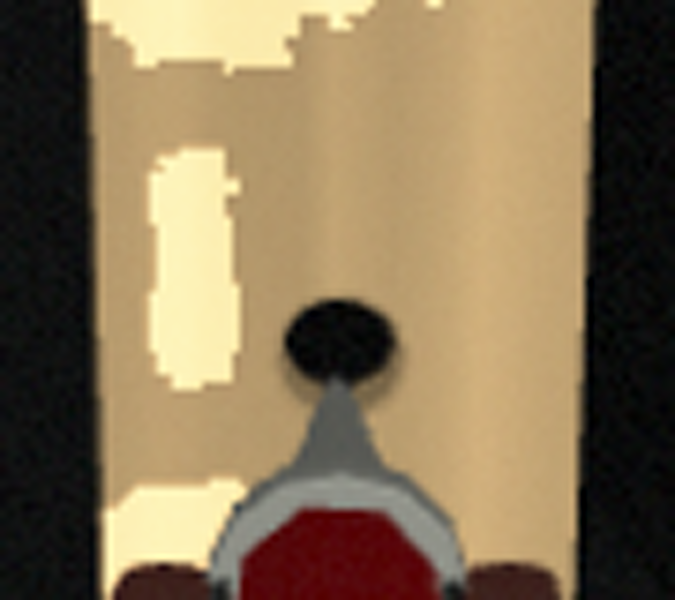

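Rack hole centre is at crop (340,349) and the tip's front edge at (337,381), slightly short in x. I'll add about 1 mm in x and lower it while watching the force.

Call:
send_rows --commands '[{"translation": [0.01,-0.002,0],"twist": [0,0,0]},{"translation": [0.01,-0.002,-0.08],"twist": [0,0,0]},{"translation": [0.01,-0.002,-0.16],"twist": [0,0,0]},{"translation": [0.01,-0.002,-0.24],"twist": [0,0,0]},{"translation": [0.01,-0.002,-0.32],"twist": [0,0,0]},{"translation": [0.01,-0.002,-0.4],"twist": [0,0,0]},{"translation": [0.01,-0.002,-0.48],"twist": [0,0,0]},{"translation": [0.01,-0.002,-0.55],"twist": [0,0,0]},{"translation": [0.01,-0.002,-0.6],"twist": [0,0,0]},{"translation": [0.01,-0.002,-0.6],"twist": [0,0,0]}]'

```text
t: 35.5
ee_pos: [519.0, 221.8, 310.5]
orientation: [3.138, -0.149, -0.002]
ft_force: [-0.2, 0.6, -0.9]
width: 17.8
```

Call:
send_rows --commands '[{"translation": [0,0,-0.03],"twist": [0,0,0]},{"translation": [0,0,-0.06],"twist": [0,0,0]},{"translation": [0,0,-0.09],"twist": [0,0,0]},{"translation": [0,0,-0.12],"twist": [0,0,0]},{"translation": [0,0,-0.14],"twist": [0,0,0]},{"translation": [0,0,-0.16],"twist": [0,0,0]},{"translation": [0,0,-0.175],"twist": [0,0,0]},{"translation": [0,0,-0.19],"twist": [0,0,0]},{"translation": [0,0,-0.19],"twist": [0,0,0]},{"translation": [0,0,-0.19],"twist": [0,0,0]}]'

```text
t: 36.5
ee_pos: [519.2, 221.9, 292.3]
orientation: [-3.138, 0.149, -0.0]
ft_force: [0.4, 0.3, -1.7]
width: 17.6
```

Call:
send_rows --commands '[{"translation": [0,0,0],"twist": [0,0,0]},{"translation": [0,0,0],"twist": [0,0,0]},{"translation": [0,0,0],"twist": [0,0,0]},{"translation": [0,0,0],"twist": [0,0,0]},{"translation": [0,0,0],"twist": [0,0,0]},{"translation": [0,0,0],"twist": [0,0,0]},{"translation": [0,0,0.2],"twist": [0,0,0]},{"translation": [0,0,0.45],"twist": [0,0,0]},{"translation": [0,0,0.7],"twist": [0,0,0]},{"translation": [0,0,0.9],"twist": [0,0,0]}]' --grip -1

```text
t: 37.5
ee_pos: [519.3, 221.9, 383.7]
orientation: [-3.138, 0.149, -0.001]
ft_force: [-0.5, -0.4, -0.4]
width: 87.3
```

```bash
python3 - <<'E'
from h import *
print(cast('top0',106,133,190).round(0))
d=grab('wrist','w7'); o=ctrl.get_obs(); print(o['t'],o['ee_pos'].round(1),o['width'])
im=cv2.imread('pics/w7.png')
h=cv2.cvtColor(im,cv2.COLOR_BGR2HSV)
m=cv2.inRange(h,(0,150,50),(6,255,255))|cv2.inRange(h,(174,150,50),(180,255,255)); 
n,l,s,c=cv2.connectedComponentsWithStats(m); print([(s[i].tolist()) for i in range(1,n) if s[i,4]>60])
print(proj('w7',[518.6,221.7,90]),proj('w7',[518.6,221.7,156]))
E
```

```text
[679. 380. 190.]
37.55 [520.1 222.3 386.7] 88.23342419999797
[[130, 0, 33, 53, 1317], [163, 93, 19, 45, 551], [244, 188, 22, 35, 444]]
[254.87422636 195.35592524] [254.96209166 217.02813516]
```

The drift is standing back in its rack hole, as its image matches the earlier one. Now for the bolt.

Call:
send_rows --commands '[{"translation": [0.3,-0.03,0],"twist": [0,0,-0.08]},{"translation": [0.6,-0.06,0],"twist": [0,0,-0.16]},{"translation": [0.9,-0.1,0],"twist": [0,0,-0.23]},{"translation": [1.0,-0.1,0],"twist": [0,0,-0.23]},{"translation": [1.0,-0.1,0],"twist": [0,0,-0.23]},{"translation": [1.0,-0.1,0],"twist": [0,0,-0.23]},{"translation": [1.0,-0.1,0],"twist": [0,0,-0.23]},{"translation": [1.0,-0.1,0],"twist": [0,0,-0.23]},{"translation": [1.0,-0.1,0],"twist": [0,0,-0.23]},{"translation": [1.0,-0.1,0],"twist": [0,0,-0.23]}]'

```text
t: 38.55
ee_pos: [618.9, 212.0, 382.5]
orientation: [-3.124, 0.329, -0.0]
ft_force: [0.4, -0.8, -0.6]
width: 87.8
```

Call:
send_rows --commands '[{"translation": [0.2,-0.02,0],"twist": [0,0,0]},{"translation": [0.42,-0.044,0],"twist": [0,0,0]},{"translation": [0.42,-0.044,-0.15],"twist": [0,0,0]},{"translation": [0.42,-0.044,-0.3],"twist": [0,0,0]},{"translation": [0.42,-0.044,-0.45],"twist": [0,0,0]},{"translation": [0.42,-0.044,-0.6],"twist": [0,0,0]},{"translation": [0.42,-0.044,-0.75],"twist": [0,0,0]},{"translation": [0.42,-0.044,-0.85],"twist": [0,0,0]},{"translation": [0.42,-0.044,-0.9],"twist": [0,0,0]},{"translation": [0.42,-0.044,-0.9],"twist": [0,0,0]}]'

```text
t: 39.55
ee_pos: [661.0, 207.5, 291.4]
orientation: [3.124, -0.329, -0.002]
ft_force: [-0.4, 0.4, -0.5]
width: 88.1
```

```bash
python3 - <<'E'
from h import *
d=grab('wrist','w8'); o=ctrl.get_obs(); print(o['t'],o['ee_pos'].round(1),o['orientation'].round(3))
im=cv2.imread('pics/w8.png')
g=lambda p:(proj('w8',p)-[190,180]+.5)*4
print(g([661.3,207.5,101]),g([661.3,207.5,87]))
cv2.imwrite('pics/c10.png',cv2.resize(im[180:330,190:320],None,fx=4,fy=4,interpolation=cv2.INTER_CUBIC))
E
```

```text
39.6 [661.3 207.5 292.2] [-3.124  0.33  -0.   ]
[258.13340812 218.12715723] [258.18688998 186.90693653]
```

View pics/c10.png

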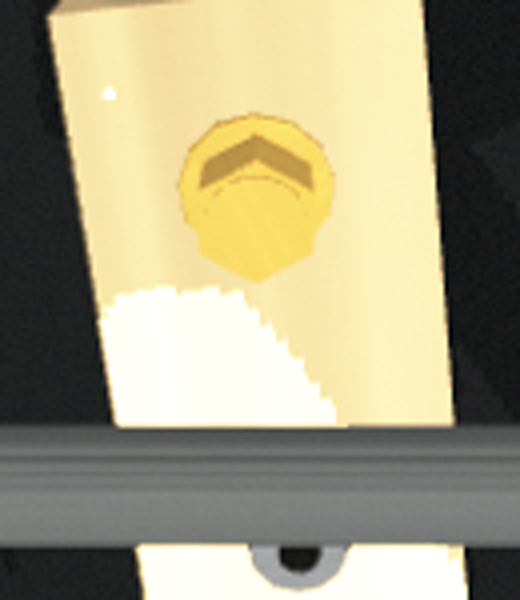

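The bolt is centred at crop (257,187), against (258,187) predicted, with its flats square to the jaws. Lowering and gripping.

Call:
send_rows --commands '[{"translation": [0,0,-0.1],"twist": [0,0,0]},{"translation": [0,0,-0.18],"twist": [0,0,0]},{"translation": [0,0,-0.21],"twist": [0,0,0]},{"translation": [0,0,-0.21],"twist": [0,0,0]},{"translation": [0,0,-0.21],"twist": [0,0,0]},{"translation": [0,0,-0.21],"twist": [0,0,0]},{"translation": [0,0,-0.21],"twist": [0,0,0]},{"translation": [0,0,-0.21],"twist": [0,0,0]},{"translation": [0,0,-0.21],"twist": [0,0,0]},{"translation": [0,0,-0.21],"twist": [0,0,0]}]' --grip 1

```text
t: 40.6
ee_pos: [661.2, 207.5, 271.5]
orientation: [-3.124, 0.33, -0.0]
ft_force: [0.8, -0.6, 0.5]
width: 18.6
```

Call:
send_rows --commands '[{"translation": [0,0,0.1],"twist": [0,0,0]},{"translation": [0,0,0.25],"twist": [0,0,0]},{"translation": [0,0,0.4],"twist": [0,0,0]},{"translation": [0,0,0.55],"twist": [0,0,0]},{"translation": [0,0,0.7],"twist": [0,0,0]},{"translation": [0,0,0.8],"twist": [0,0,0]},{"translation": [0,-0.1,0.8],"twist": [0,0,0]},{"translation": [0,-0.2,0.8],"twist": [0,0,0]},{"translation": [0,-0.3,0.8],"twist": [0,0,0]},{"translation": [0,-0.4,0.8],"twist": [0,0,0]}]'

```text
t: 41.6
ee_pos: [661.0, 166.1, 350.3]
orientation: [3.124, -0.33, -0.002]
ft_force: [-1.0, 0.1, -1.1]
width: 18.7
```

Call:
send_rows --commands '[{"translation": [-0.03,-0.1,0],"twist": [0,0,0]},{"translation": [-0.06,-0.2,0],"twist": [0,0,0]},{"translation": [-0.1,-0.3,0],"twist": [0,0,0]},{"translation": [-0.13,-0.4,0],"twist": [0,0,0]},{"translation": [-0.16,-0.5,0],"twist": [0,0,0]},{"translation": [-0.19,-0.6,0],"twist": [0,0,0]},{"translation": [-0.22,-0.7,0],"twist": [0,0,0]},{"translation": [-0.26,-0.8,0],"twist": [0,0,0]},{"translation": [-0.29,-0.9,0],"twist": [0,0,0]},{"translation": [-0.32,-1.0,0],"twist": [0,0,0]}]'

```text
t: 42.6
ee_pos: [628.9, 66.7, 351.3]
orientation: [-3.124, 0.33, -0.0]
ft_force: [-0.1, 0.1, -0.4]
width: 18.4
```

Call:
send_rows --commands '[{"translation": [-0.03,-0.1,0],"twist": [0,0,0]},{"translation": [-0.06,-0.2,0],"twist": [0,0,0]},{"translation": [-0.1,-0.3,0],"twist": [0,0,0]},{"translation": [-0.13,-0.4,0],"twist": [0,0,0]},{"translation": [-0.16,-0.5,0],"twist": [0,0,0]},{"translation": [-0.19,-0.6,0],"twist": [0,0,0]},{"translation": [-0.22,-0.7,0],"twist": [0,0,0]},{"translation": [-0.26,-0.8,0],"twist": [0,0,0]},{"translation": [-0.29,-0.9,0],"twist": [0,0,0]},{"translation": [-0.32,-1.0,0],"twist": [0,0,0]}]'

```text
t: 43.6
ee_pos: [596.9, -33.3, 351.3]
orientation: [3.124, -0.33, 0.0]
ft_force: [0.1, 0.0, -0.2]
width: 18.5
```

Call:
send_rows --commands '[{"translation": [-0.03,-0.1,0],"twist": [0,0,0]},{"translation": [-0.06,-0.2,0],"twist": [0,0,0]},{"translation": [-0.1,-0.3,0],"twist": [0,0,0]},{"translation": [-0.13,-0.4,0],"twist": [0,0,0]},{"translation": [-0.16,-0.5,0],"twist": [0,0,0]},{"translation": [-0.19,-0.6,0],"twist": [0,0,0]},{"translation": [-0.22,-0.7,0],"twist": [0,0,0]},{"translation": [-0.26,-0.8,0],"twist": [0,0,0]},{"translation": [-0.29,-0.9,0],"twist": [0,0,0]},{"translation": [-0.32,-1.0,0],"twist": [0,0,0]}]'

```text
t: 44.6
ee_pos: [564.9, -133.4, 351.3]
orientation: [3.124, -0.33, 0.0]
ft_force: [0.1, 0.0, -0.2]
width: 18.8
```

Call:
send_rows --commands '[{"translation": [0,-0.1,0],"twist": [0,0,0]},{"translation": [0,-0.2,0],"twist": [0,0,0]},{"translation": [-0.003,-0.268,0],"twist": [0,0,0]},{"translation": [-0.003,-0.268,-0.1],"twist": [0,0,0]},{"translation": [-0.003,-0.268,-0.2],"twist": [0,0,0]},{"translation": [-0.003,-0.268,-0.28],"twist": [0,0,0]},{"translation": [-0.003,-0.268,-0.33],"twist": [0,0,0]},{"translation": [-0.003,-0.268,-0.36],"twist": [0,0,0]},{"translation": [-0.003,-0.268,-0.38],"twist": [0,0,0]},{"translation": [-0.003,-0.268,-0.38],"twist": [0,0,0]}]'

```text
t: 45.6
ee_pos: [565.0, -159.2, 313.1]
orientation: [-3.124, 0.329, 0.0]
ft_force: [-0.1, 1.5, -0.1]
width: 18.4
```

```bash
python3 - <<'E'
from h import *
d=grab('wrist','w9'); o=ctrl.get_obs(); print(o['t'],o['ee_pos'].round(1),o['ft_force'].round(1),o['width'])
im=cv2.imread('pics/w9.png'); h=cv2.cvtColor(im,cv2.COLOR_BGR2HSV)
m=cv2.inRange(h,(18,90,90),(35,255,255)); m[:,:200]=0;m[:,320:]=0
n,l,s,c=cv2.connectedComponentsWithStats(m); print([(s[i].tolist(),c[i].round(1).tolist()) for i in range(1,n) if s[i,4]>40])
print(proj('w9',[564.9,-159.3,121.7]),proj('w9',[564.9,-159.3,88]))
g=cv2.cvtColor(im,6); print(g[150:260:4,254].tolist())
E
```

```text
45.65 [ 565.  -159.2  313.4] [ 0.4  0.2 -0.3] 18.577199769175213
[([237, 215, 36, 51, 1358], [254.4, 240.4]), ([212, 274, 11, 57, 356], [215.9, 302.5]), ([287, 274, 11, 57, 341], [292.9, 302.3]), ([200, 345, 120, 16, 1381], [265.4, 354.5])]
[254.5105153  234.07167252] [254.49438409 217.04829339]
[173, 241, 242, 240, 241, 239, 239, 240, 238, 238, 237, 237, 238, 237, 237, 19, 45, 124, 187, 122, 123, 184, 187, 189, 187, 188, 190, 188]
```

Call:
send_rows --commands '[{"translation": [0,0,-0.03],"twist": [0,0,0]},{"translation": [0,0,-0.06],"twist": [0,0,0]},{"translation": [0,0,-0.08],"twist": [0,0,0]},{"translation": [0,0,-0.1],"twist": [0,0,0]},{"translation": [0,0,-0.115],"twist": [0,0,0]},{"translation": [0,0,-0.13],"twist": [0,0,0]},{"translation": [0,0,-0.14],"twist": [0,0,0]},{"translation": [0,0,-0.15],"twist": [0,0,0]},{"translation": [0,0,-0.16],"twist": [0,0,0]},{"translation": [0,0,-0.16],"twist": [0,0,0]}]'

```text
t: 46.65
ee_pos: [565.1, -159.4, 297.3]
orientation: [3.124, -0.329, 0.001]
ft_force: [1.1, -0.1, -1.0]
width: 19.1
```

Bolt tip is about 10 mm deep, past the bar's top, with no resistance. On to the flange.

Call:
send_rows --commands '[{"translation": [0,0,-0.03],"twist": [0,0,0]},{"translation": [0,0,-0.06],"twist": [0,0,0]},{"translation": [0,0,-0.09],"twist": [0,0,0]},{"translation": [0,0,-0.12],"twist": [0,0,0]},{"translation": [0,0,-0.15],"twist": [0,0,0]},{"translation": [0,0,-0.17],"twist": [0,0,0]},{"translation": [0,0,-0.19],"twist": [0,0,0]},{"translation": [0,0,-0.2],"twist": [0,0,0]},{"translation": [0,0,-0.21],"twist": [0,0,0]},{"translation": [0,0,-0.215],"twist": [0,0,0]}]'

```text
t: 47.65
ee_pos: [565.2, -159.5, 276.0]
orientation: [3.124, -0.33, 0.002]
ft_force: [3.5, -2.5, 2.8]
width: 18.4
```

Call:
send_rows --commands '[{"translation": [0,0,-0.005],"twist": [0,0,0]},{"translation": [0,0,-0.01],"twist": [0,0,0]},{"translation": [0.002,-0.001,-0.015],"twist": [0,0,0]},{"translation": [0.002,-0.001,-0.02],"twist": [0,0,0]},{"translation": [0.002,-0.001,-0.02],"twist": [0,0,0]},{"translation": [0.002,-0.001,-0.02],"twist": [0,0,0]},{"translation": [0.002,-0.001,-0.02],"twist": [0,0,0]},{"translation": [0.002,-0.001,-0.02],"twist": [0,0,0]},{"translation": [0.002,-0.001,-0.02],"twist": [0,0,0]},{"translation": [0.002,-0.001,-0.02],"twist": [0,0,0]}]'

```text
t: 48.65
ee_pos: [565.3, -159.5, 275.3]
orientation: [3.124, -0.33, 0.001]
ft_force: [0.2, -1.6, 15.1]
width: 18.7
```

Flange is seated: travel stopped at 275.3 mm (275.4 expected), with 15 N. Releasing and rising.

Call:
send_rows --commands '[{"translation": [0,0,0.018],"twist": [0,0,0]},{"translation": [0,0,0.018],"twist": [0,0,0]},{"translation": [0,0,0.018],"twist": [0,0,0]},{"translation": [0,0,0.018],"twist": [0,0,0]},{"translation": [0,0,0.018],"twist": [0,0,0]},{"translation": [0,0,0.018],"twist": [0,0,0]},{"translation": [0,0,0.018],"twist": [0,0,0]},{"translation": [0,0,0.2],"twist": [0,0,0]},{"translation": [0,0,0.5],"twist": [0,0,0]},{"translation": [0,0,0.8],"twist": [0,0,0]}]' --grip -1

```text
t: 49.65
ee_pos: [564.9, -159.4, 354.1]
orientation: [-3.124, 0.33, 0.002]
ft_force: [0.6, 0.2, 0.5]
width: 87.6
```

Call:
send_rows --commands '[{"translation": [-0.1,0,0.2],"twist": [0,0,0]},{"translation": [-0.2,0,0.4],"twist": [0,0,0]},{"translation": [-0.3,0,0.5],"twist": [0,0,0]},{"translation": [-0.3,0,0.5],"twist": [0,0,0]},{"translation": [-0.3,0,0.5],"twist": [0,0,0]},{"translation": [-0.3,0,0.5],"twist": [0,0,0]},{"translation": [-0.3,0,0.5],"twist": [0,0,0]},{"translation": [-0.3,0,0.5],"twist": [0,0,0]},{"translation": [-0.3,0,0.5],"twist": [0,0,0]},{"translation": [-0.3,0,0.5],"twist": [0,0,0]}]'

```text
t: 50.65
ee_pos: [535.2, -159.4, 403.5]
orientation: [-3.124, 0.329, 0.001]
ft_force: [-0.3, 0.3, -0.1]
width: 87.7
```

```bash
python3 - <<'E'
from h import *
grab('wrist','w10');grab('scene','s3');grab('top','t3'); o=ctrl.get_obs(); print(o['t'],o['ee_pos'].round(1),o['ft_force'].round(1),o['width'])
def blobs(f,lo,hi,a):
    im=cv2.imread(f'pics/{f}.png'); m=cv2.inRange(cv2.cvtColor(im,cv2.COLOR_BGR2HSV),lo,hi)
    n,l,s,c=cv2.connectedComponentsWithStats(m); return [(s[i].tolist(),c[i].round(1).tolist()) for i in range(1,n) if s[i,4]>a]
print('bolt wrist',blobs('w10',(18,90,90),(35,255,255),40))
for z in (88,91,105): print(z,proj('w10',[564.9,-159.3,z]))
for f in('scene0','s3'): print(f,'yellow',blobs(f,(18,110,110),(35,255,255),8),'red',[b for b in blobs(f,(0,170,60),(6,255,255),15) if b[1][0]>300 and b[1][1]>130])
print(proj('s3',[564.9,-159.3,91]),proj('s3',[564.9,-159.3,105]))
a,b=cv2.imread('pics/scene0.png'),cv2.imread('pics/s3.png'); d=cv2.absdiff(a,b).max(2); d[:190,200:340]=0
n,l,s,c=cv2.connectedComponentsWithStats((d>50).astype(np.uint8)); print('diff',[s[i].tolist() for i in range(1,n) if s[i,4]>15])
E
```

```text
50.8 [ 535.1 -159.4  403.7] [-0.2 -0.2 -0.3] 87.5529160229203
bolt wrist [([236, 150, 26, 27, 522], [248.6, 162.9]), ([76, 274, 33, 57, 883], [88.6, 302.5]), ([401, 274, 33, 57, 864], [420.2, 302.5]), ([232, 345, 280, 16, 3314], [386.7, 354.3])]
88 [248.46569801 162.70881879]
91 [248.40724772 163.12936831]
105 [248.11854627 165.20657369]
scene0 yellow [([95, 35, 24, 2, 44], [105.9, 35.5]), ([335, 173, 13, 28, 263], [340.9, 185.1]), ([302, 249, 11, 10, 72], [307.0, 254.2])] red [([326, 194, 6, 19, 21], [328.1, 202.2]), ([327, 201, 8, 15, 19], [332.0, 208.8])]
s3 yellow [([155, 96, 23, 10, 50], [165.2, 100.1]), ([158, 102, 5, 7, 16], [159.7, 104.4]), ([335, 173, 13, 28, 265], [340.8, 185.2]), ([182, 180, 9, 11, 74], [185.8, 185.1])] red [([326, 194, 4, 18, 18], [327.9, 202.5]), ([341, 294, 8, 19, 39], [344.8, 302.7]), ([348, 309, 7, 4, 16], [351.4, 310.4]), ([348, 314, 6, 12, 23], [350.4, 319.0])]
[186.90503538 186.30321422] [186.29977759 182.30090566]
diff [[87, 0, 60, 68, 1784], [132, 0, 16, 25, 165], [144, 0, 24, 11, 127], [168, 0, 5, 9, 21], [176, 0, 24, 32, 667], [346, 0, 16, 41, 515], [158, 12, 21, 24, 65], [152, 27, 7, 9, 40], [344, 33, 20, 40, 462], [169, 44, 12, 14, 136], [157, 51, 43, 60, 1179], [145, 95, 47, 41, 370], [195, 113, 5, 35, 137], [169, 167, 31, 28, 136], [164, 206, 6, 4, 17], [131, 208, 32, 34, 132], [337, 208, 49, 126, 1774], [156, 213, 7, 5, 20], [109, 225, 34, 37, 277], [155, 237, 3, 8, 17], [145, 246, 4, 8, 21], [302, 247, 12, 12, 103]]
```

The red blobs near (345,302) in the last scene picture are new, so one of the loose drifts may have shifted. I'll check numerically across the saved pictures.

```bash
python3 - <<'E'
from h import *
def red(f):
    im=cv2.imread(f'pics/{f}.png'); h=cv2.cvtColor(im,cv2.COLOR_BGR2HSV)
    m=cv2.inRange(h,(0,150,50),(8,255,255))|cv2.inRange(h,(172,150,50),(180,255,255)); m=cv2.morphologyEx(m,cv2.MORPH_CLOSE,np.ones((3,3)))
    n,l,s,c=cv2.connectedComponentsWithStats(m)
    for i in range(1,n):
        if s[i,4]>15:
            p=cast(f,*c[i],12); 
            if 350<p[0]<900 and 100<p[1]<500: 
                e=np.argwhere(l==i)[:,::-1].astype(np.float32); r=cv2.minAreaRect(e)
                print(f,s[i].tolist(),c[i].round(0),'world@z12',p[:2].round(0), 'size',np.round(r[1]),round(r[2]))
for f in('top0','scene0','w2','w6','w7','s2','s3','t3'): red(f)
E
```

```text
top0 [120, 166, 19, 16, 120] [130. 176.] world@z12 [605. 370.] size [16. 13.] 35
top0 [136, 188, 11, 9, 50] [142. 193.] world@z12 [550. 332.] size [9. 7.] 53
top0 [170, 196, 6, 5, 20] [173. 198.] world@z12 [533. 239.] size [4. 5.] 90
scene0 [326, 194, 11, 22, 143] [331. 204.] world@z12 [398. 206.] size [ 7. 22.] 10
scene0 [359, 210, 27, 35, 479] [372. 229.] world@z12 [451. 331.] size [20. 34.] 20
w2 [130, 0, 31, 51, 1203] [145.  24.] world@z12 [705. 326.] size [53. 24.] 83
w2 [162, 90, 18, 43, 511] [169. 111.] world@z12 [606. 315.] size [43. 13.] 78
w2 [237, 180, 22, 33, 377] [248. 192.] world@z12 [492. 227.] size [21. 32.] 3
w2 [170, 225, 9, 12, 24] [175. 231.] world@z12 [446. 337.] size [ 5. 12.] 39
w2 [338, 234, 9, 8, 23] [342. 239.] world@z12 [411. 100.] size [7. 7.] 74
w2 [161, 238, 11, 8, 21] [166. 242.] world@z12 [430. 352.] size [6. 9.] 34
w2 [150, 243, 9, 11, 33] [155. 249.] world@z12 [421. 370.] size [7. 8.] 45
w2 [144, 252, 6, 9, 24] [147. 256.] world@z12 [411. 384.] size [7. 3.] 72
w2 [137, 257, 7, 10, 35] [140. 261.] world@z12 [403. 396.] size [7. 7.] 56
w2 [130, 274, 10
[... 1058 characters left out ...]
29
w7 [131, 277, 7, 8, 20] [134. 280.] world@z12 [389. 408.] size [5. 7.] 56
s2 [349, 262, 10, 19, 104] [354. 270.] world@z12 [606. 313.] size [ 7. 19.] 18
s2 [337, 290, 21, 41, 464] [348. 309.] world@z12 [716. 322.] size [13. 39.] 17
s3 [326, 194, 11, 22, 146] [331. 205.] world@z12 [400. 207.] size [ 7. 22.] 11
s3 [349, 262, 10, 19, 104] [354. 270.] world@z12 [606. 313.] size [ 7. 19.] 18
s3 [337, 290, 21, 41, 465] [348. 309.] world@z12 [716. 322.] size [13. 39.] 17
t3 [141, 124, 13, 27, 267] [147. 138.] world@z12 [725. 323.] size [11. 26.] 4
t3 [147, 167, 6, 15, 83] [150. 174.] world@z12 [609. 312.] size [14.  5.] 90
t3 [170, 195, 6, 5, 18] [173. 198.] world@z12 [535. 238.] size [4. 4.] 45
```

The two loose look-alike drifts were balanced on their tips in the first pictures. They had toppled by t = 9 s, before the hand came near them, and haven't moved since. The rack drift and bolt positions check out, so I'm handing in.

```bash
python3 -c "
from workcell import ctrl
print(ctrl.close_job(), ctrl.get_obs()['t'])"
```

```text
the job is handed in; nothing more can be done
the job is handed in; nothing more can be done
```

The job is done and handed in: the holes are drawn into line, the drift is back in the rack and the brass bolt is fully home. The clock stood at about 51 s of the 72 s allowed.

- **Drift in:** The tip went into both holes with no resistance, then slid in at 15–23 N, slightly above the 5–20 N given. A final press to check the seat read 30 N with no more travel. A picture showed the collar on the rail.
- **Drift back:** The drift went into its rack hole without touching. In the scene picture it stands within a pixel of where it began.
- **Bolt:** It went through both holes freely. The flange seated at a tool height of 275.3 mm (275.4 expected) under 15 N. After release, the wrist picture showed it on the hole's measured centre to within a pixel.
- **What disagreed:** The two loose look-alike drifts stood on their tips in the first pictures and were lying over by t = 9 s. The hand was never near them. They have not moved since, and nothing left the counter.
- **Not checked:** I did not measure the spanner, mug, jar or bottle again at the end. The gripper stayed well clear of them.

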